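Load a vial into the bench mill and lock its bayonet cap

TASK

Load the bench mill: take the sample vial that stands alone in the front row of the wooden rack, keep it upright, and stand it on the plunger in the mill's chamber. Then close the chamber with its bayonet cap: feel for the two slots with the lugs without forcing it (the chuck takes no more than 35 N), push the cap down against the spring and turn it clockwise to its stop, so that it rises into its detents and stays locked when you let go. Leave the other things on the bench where they are.

Things in the scene. Friction and masses are not known exactly. Their poses are not given: they have to be found in the camera images.
- mill: Bench mill, fixed: flat white case 180 x 130 x 48 mm (x, y, z), control panel at its front (-x); on it a round aluminium sleeve 67 mm across. Origin: centre of the case's underside. In the sleeve sits the steel chuck, its top face (rim) 98 mm above the bench, held still by the motor brake.
- chamber (a point): Point on the chamber's axis, level with the chuck's rim; axes as the mill's, z up. Open from above: bore 39 mm across to 18 mm below the rim, then a funnel to the vial's guide, 19.8 mm across from 24 mm down; the spring plunger's face lies 37 mm below the rim, so a vial on it stands 10 mm above the rim (gripper fingers do not fit into the bore).
- rim (a point): Same point as chamber. The rim's lip, 5 mm thick, has two facing slots, 12 to 15 mm wide, out to radius 24.5 mm. They lie along this frame's x axis give or take 40 degrees (the drive parks roughly; not measured: look or feel). Below, a channel 7.5 mm high runs clockwise (seen from above) to a stop; 55 degrees from the slot is the detent, a 2 mm recess up into the lip, 4 degrees before the stop.
- vial: Sample vial, glass with a white screw lid, upright, 17 mm across, 47 mm tall, 20 g; origin at the centre of its underside, z up. Alone in the front (-x) row of the rack, its underside 8 mm above the bench, its top 15 mm above the rack's top; two others stand in the back row.
- cap: Metal bayonet cap, 51.5 mm tall, 0.12 to 0.2 kg, standing on its nose; origin: centre of the nose's underside, z up. From below: hollow nose 36 mm across, chamfered, inside 26 mm across and 17.5 mm deep (its ceiling presses on the vial's lid); knurled disc 56 mm across at 17.5 to 25.5 mm; grip bar along x, 46 mm long, 14 mm thick (y), top at 51.5 mm.
- cap_lugs (a point): On the cap's axis, 4 mm above its origin, at the underside of its two lugs, both ways on the cap's x axis (9.6 mm wide, 5 mm thick, out to radius 23.5 mm). Below the rim it lies: 0 mm with the lugs resting on the lip, 4 mm when the ceiling meets the vial, over 10 mm with the lugs clear under the lip, 12.5 mm on the channel's floor, 8 mm locked.
- plunger (a joint): How far the spring plunger under the vial is pressed down, in m: 0 at rest, 0.0085 with the cap's lugs on the channel's floor, 0.004 with the cap locked. It pushes up with 5 N at rest and 0.7 N more for each mm. With the cap pressed, turning takes under 0.12 N m; 0.15 to 0.2 N m tells a slot's side or the stop, without harm.
- vial_rack: Wooden vial rack, fixed, 78 x 200 x 40 mm; origin at the centre of its underside, y along its two rows of six holes, 32 mm apart; front row at x = -18 mm.
- beaker: Glass beaker, 58 mm across, 72 mm tall, standing behind; origin under its centre. Leave it.
- tape_roll: Roll of tape, 60 mm across, 18 mm high; origin under its centre. Leave it.
- timer: Flat white timer, 60 x 62 x 20 mm; origin under its centre. Leave it.
- eraser: Eraser in a sleeve, 45 x 23 x 13 mm; origin under its centre. Leave it.
There are look-alikes about, which are no part of the job. Leave any orange or yellow look-alike of the cap alone.

How it is judged:
On the way, in this order (a step that is already met when the one before it is completed fails the run):
1. the vial stands released on the plunger in the chamber (horizontal distance between vial and chamber below 0.004 m and z of vial in the frame of chamber below -0.034 m and angle between vial's own z axis and vertical below 0.12 rad and contact force between vial and the fingers below 0.05 N), for 0.2 s.
2. the cap's lugs are pushed through the slots, below the rim (z of cap in the frame of chamber below -0.0135 m and horizontal distance between cap and chamber below 0.004 m and value of joint plunger above 0.0045 m).
At the end, for the whole second after the job is handed in: The cap is locked and released: its nose lies 12 mm (10.5 to 13.3) below the chuck's rim, centred within 4 mm and level within 0.1 rad, at rest; the vial is in the chamber (within 5 mm of its axis), clamped by the spring: the plunger is pressed 2.5 to 5.5 mm (4 mm when in the detents) (z of cap in the frame of chamber between -0.0133 and -0.0105 m and horizontal distance between cap and chamber below 0.004 m and angle between cap's own z axis and vertical below 0.1 rad and value of joint plunger between 0.0025 and 0.0055 m and horizontal distance between vial and chamber below 0.005 m and linear speed of cap below 0.02 m/s); the robot touches nothing.
It fails at once if more than 35 N between the cap and the mill (contact force between cap and mill above 35 N).
It fails at once if the vial is tipped by more than 35 degrees (angle between vial's own z axis and vertical above 0.6 rad).
It fails at once if the beaker, tape roll, timer or eraser is pushed more than 20 mm away (distance of any of beaker, tape_roll, timer, eraser from where it was at the start of the episode above 0.02 m).
It also fails if it takes over 72 s, if anything falls off the work surface, if the arm or the gripper's body presses on something with over 40 N, if the wrist force passes 120 N, or if a joint passes its speed limit or range.

ROBOT

A 6-joint arm with a two-finger parallel gripper is mounted at the origin on a cart in front of the work surface, level with it; the furniture and walls round the work are solid. World frame = base frame: x ahead of the robot, y to its left, z up, the work surface at z = 0. Lengths are in m, angles in rad, forces in N, time in s.
With the tool pointing down it reaches from about 0.225 to 0.875 m from the base axis. Payload 3.4 kg.
Tool frame: the origin (TCP) lies at the very end of the fingers, on their centre line; the grasp point (between the pads) lies 19 mm behind it (bot.pinch_z is the distance from the TCP to the grasp point, in m); z points along the fingers, y is the line along which they close (so a half turn about z gives the same grasp; the last joint's range is limited). The gripper opens to 85 mm and grips with 20 to 120 N. Pads are 22 mm wide; open, the fingers measure 114 mm over their backs; the gripper's body (76 mm by 85 mm) begins 54 mm behind the grasp point. The pads swing forward as they close: fully open they stand 13 mm farther back than shut.
Start: joints at [1.054, 0.276, 1.505, -0, 1.361, -0.121], TCP at [0.222, 0.531, 0.231] pointing down, gripper open.
Joint ranges: [-2.89, 2.89], [-0.75, 2.08], [0.22, 2.7], [-1.18, 4.32], [0.11, 2.71], [-2.7, 2.7]. Speed limits (rad/s): [2.57, 2.57, 3.14, 3.14, 3.14, 3.14].

INTERFACE

Orientations are given as a rotation vector (axis times angle).
In Python, from bench import bot gives the robot as it stands.
- The arm moves only by the tool drive_tool, never from a script. Its argument "increments" is a list of rows, each a list of 6 numbers: the shift along the tool's x, y, z in m, then the turn, a rotation vector about the tool's x, y, z in degrees. In form: [[x, y, z, rx, ry, rz], ...]. A call has 1 to 12 rows; each row is the pose to reach, as a shift and turn from the pose commanded when the call began, along the tool's axes at that moment; what a row does not reach only later rows make up. A row lasts 1/8 s, in which the tool goes at most 62.5 mm and 10.7 degrees, less where a joint would pass 70% of its speed; a pose out of reach is approached as far as the arm can. A call with a gripper value outside its range is refused whole. "grip" is the finger opening in m, from 0 to 0.0854, set as the call begins (left out, the last holds). The fingers move at their own pace and stop on an object; the grip force is fixed at half the most. Time passes only in rows, so rows that repeat a pose let the fingers close. It gives the time, the measured TCP pose, the force, the opening and the grip force at its end, in the units of the state.
- bot.sense(): the state, without advancing time (a new reading comes with each control period).
- bot.read_camera(name): name is "side" or "top"; returns (picture, depth): 400x640x3 uint8, red, green, blue; 400x640 float32, m along the optical axis (not along the pixel's ray), 0 where there is no reading.
- bot.camera_params(name): a dict with "mtx" (3x3 intrinsics, pixels), "position" and "rotation" of the camera in the world. Camera axes: x right, y up, looking along -z (the intrinsics and any distortion apply to the point x, -y, -z); pixel columns grow to the right and rows downward; lengths in m; the calibration is good to about 2 mm. A picture is of the moment at which its call begins. camera_params takes no time and is no camera call.
- bot.sign_off(): hands the job in; it is judged then, once.
The state is a dict: "time_s": time; "qpos": joint angles; "joint_velocities": joint speeds; "tau": joint torques, N m; "tcp_pos": TCP position; "eef_rot": TCP orientation; "ft_force": force on the tool from outside, world axes, zero at the start; "wrist_torque": the same for the moment, N m; "finger_gap": finger opening in m; "finger_force": force on a finger pad.
Only numpy, scipy, OpenCV 4.12 (cv2) and the standard library are available. Lean on these libraries where they do the work, as an engineer would, in place of code of your own. Each camera call takes 0.05 s, during which the arm holds its last target. There are 200 camera calls.

## Working session

There is one attempt and no reset: what is moved stays moved. The work goes in short steps, Python scripts to look and compute and a tool call to move; the robot and the scene stay as the last step left them, time stands still between calls to the robot, and variables do not carry over. Pictures are saved under pics/ and viewed, at most 10 in all, crops included, and the job is handed in when it is done.

Besides the shell and the picture viewer there is one more tool, called after "Call:" by a JSON object that holds its "fn" and its "kwargs". drive_tool: Moves the arm, as the interface text tells. Its arguments: {"type":"object","properties":{"increments":{"type":"array"},"grip":{"type":"number"}},"required":["increments"]}

```bash
ls; mkdir -p pics
python3 - <<'E'
from bench import bot
import cv2,numpy as np
s=bot.sense();print({k:np.round(v,4) for k,v in s.items()})
for n in("top","side"):
    p,d=bot.read_camera(n);cv2.imwrite(f"pics/{n}0.png",p[:,:,::-1]);np.save(f"pics/{n}0.npy",d)
    c=bot.camera_params(n);print(n,c)
E
```

```text
pics
{'time_s': np.float64(0.0), 'qpos': array([ 1.054 ,  0.2766,  1.5061, -0.    ,  1.3607, -0.121 ]), 'joint_velocities': array([-0.0015, -0.0014, -0.0006,  0.0006,  0.    , -0.0012]), 'tau': array([-2.30000e-03, -4.16761e+01, -2.45807e+01, -3.00000e-04,
        1.10000e-02,  0.00000e+00]), 'tcp_pos': array([0.2215, 0.5301, 0.2304]), 'eef_rot': array([-6.1760e-01, -3.0797e+00,  2.7000e-03]), 'ft_force': array([0.8077, 0.2675, 0.5028]), 'wrist_torque': array([ 0.003 ,  0.0618, -0.0508]), 'finger_force': np.float64(0.0), 'finger_gap': np.float64(0.0854)}
top {'mtx': array([[374.82903986,   0.        , 318.63556578],
       [  0.        , 374.82903986, 205.18480152],
       [  0.        ,   0.        ,   1.        ]]), 'position': array([0.37945961, 0.01514834, 1.12979955]), 'rotation': array([ 0.12837962, -0.11523519, -1.56988004])}
side {'mtx': array([[503.03182356,   0.        , 310.18761364],
       [  0.        , 503.03182356, 200.13236955],
       [  0.        ,   0.        ,   1.        ]]), 'position': array([0.41827079, 1.14999317, 0.73379914]), 'rotation': array([ 0.10930412, -1.49601995, -2.61974316])}
```

View pics/top0.png

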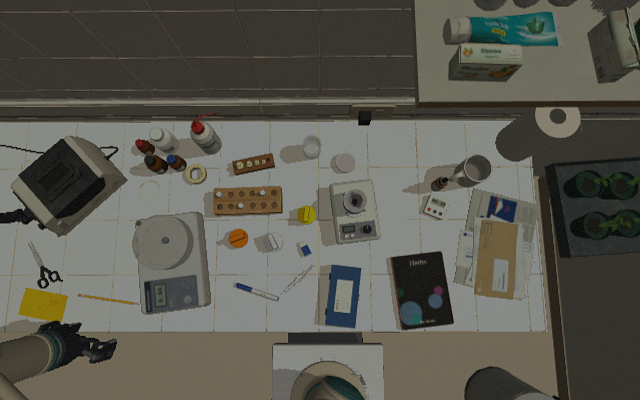

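View pics/side0.png

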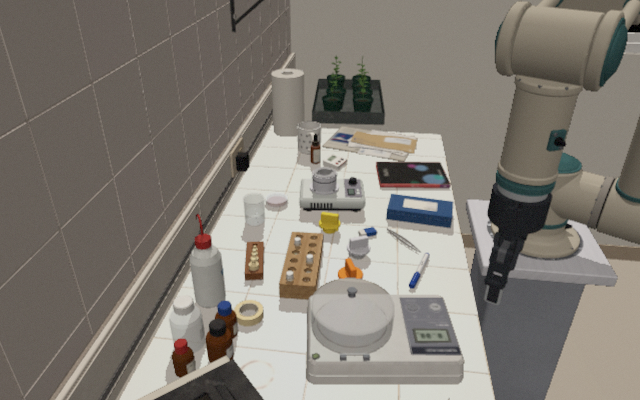

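The top view shows the rack at (248,201), the mill at (354,210) with its chuck at about (355,201), and three cap-like things: orange (237,239), yellow (307,214) and bare metal (274,242). The metal one fits the description. I'll check it, the front-row vial and the slots in enlarged crops.

```bash
cat > h.py <<'E'
import numpy as np,cv2
from scipy.spatial.transform import Rotation as R
from bench import bot
def ray(n,u,v):
    c=bot.camera_params(n);K=c['mtx'];r=R.from_rotvec(c['rotation'])
    d=r.apply([(u-K[0,2])/K[0,0],-(v-K[1,2])/K[1,1],-1]);return np.array(c['position']),d
def atz(n,u,v,z):
    p,d=ray(n,u,v);return p+d*(z-p[2])/d[2]
def proj(n,P):
    c=bot.camera_params(n);K=c['mtx'];q=R.from_rotvec(c['rotation']).inv().apply(np.array(P)-c['position'])
    return np.array([K[0,2]+K[0,0]*q[...,0]/-q[...,2],K[1,2]+K[1,1]*q[...,1]/q[...,2]]).T
def crop(src,out,x0,y0,x1,y1,f):
    im=cv2.imread(src)[y0:y1,x0:x1];im=cv2.resize(im,None,fx=f,fy=f,interpolation=cv2.INTER_CUBIC)
    im=cv2.convertScaleAbs(im,alpha=1.5,beta=10);cv2.imwrite(out,im);return im
E
python3 - <<'E'
from h import *
a=crop('pics/top0.png','pics/c1.png',210,180,310,255,6)
b=crop('pics/top0.png','pics/c2.png',325,175,385,250,6)
cv2.imwrite('pics/ct.png',cv2.resize(np.hstack([a,b]),None,fx=5/6,fy=5/6,interpolation=cv2.INTER_AREA))
a=crop('pics/side0.png','pics/c3.png',275,225,375,295,5)
b=crop('pics/side0.png','pics/c4.png',295,160,370,230,5)
cv2.imwrite('pics/cs.png',np.hstack([a,b[:350,:300]]))
E
```

```text
(no output)
```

View pics/ct.png

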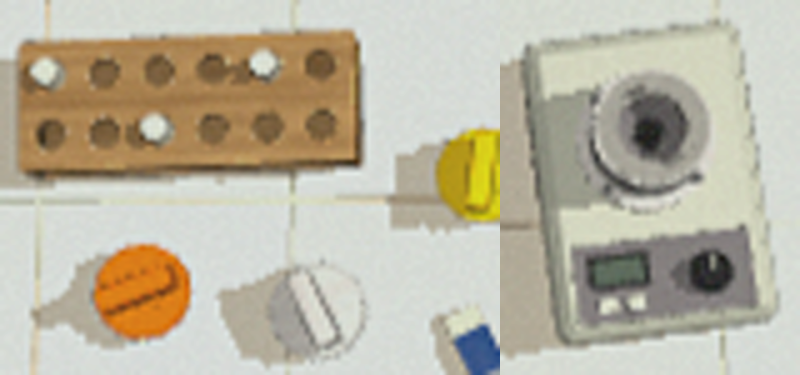

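View pics/cs.png

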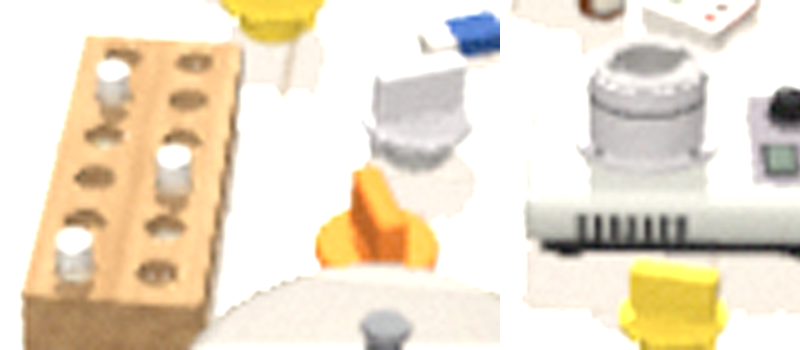

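The crops (5x) confirm: the lone front-row vial's lid is at top (241.0,205.6) / side (309.8,255.4), and two vials stand in the back row. The metal cap's bar is at top (272.6,241.6), running at a slant, and the chuck's rim is centred near top (356,200). Next, positions from depth and a contrast-stretched chuck picture.

Run:
```python
from h import *
from scipy.optimize import least_squares
def cloud(n,x0,y0,x1,y1):
    d=np.load(f'pics/{n}0.npy');c=bot.camera_params(n);K=c['mtx']
    v,u=np.mgrid[y0:y1,x0:x1];z=d[y0:y1,x0:x1]
    P=np.stack([(u-K[0,2])/K[0,0]*z,-(v-K[1,2])/K[1,1]*z,-z],-1)
    return R.from_rotvec(c['rotation']).apply(P.reshape(-1,3))+c['position'],np.stack([u.ravel(),v.ravel()],1)
# bench, ray estimates
print('vial top',atz('top',241,205.6,.055),'side',atz('side',309.8,255.4,.055))
print('cap bar',atz('top',272.6,241.6,.0515)); e=[atz('top',210+a/5,180+b/5,.0515) for a,b in((295,275),(333,342))];print(e,np.degrees(np.arctan2(*(e[0]-e[1])[[1,0]])))
for n,b in(('top',(335,180,380,222)),('side',(305,160,345,205))):
    P,uv=cloud(n,*b);m=abs(P[:,2]-.098)<.004;q=P[m]
    print(n,'rim pts',m.sum(),np.round(np.median(q[:,2]),4))
    rng=[q[:,:2].min(0),q[:,:2].max(0)];print(rng,np.mean(rng,0))
P,uv=cloud('top',255,225,292,258)
m=(P[:,2]>.04)&(P[:,2]<.06);q=P[m];mu=q.mean(0);ev,V=np.linalg.eigh(np.cov(q[:,:2].T));print('bar cloud',mu,m.sum(),np.degrees(np.arctan2(V[1,1],V[0,1])),np.sqrt(ev*12))
m=(P[:,2]>.02)&(P[:,2]<.06);r=[P[m,:2].min(0),P[m,:2].max(0)];print('disc',np.mean(r,0),r)
P,uv=cloud('top',232,198,250,214);m=(P[:,2]>.049)&(P[:,2]<.062);print('vial cloud',P[m].mean(0),m.sum())
P,uv=cloud('side',300,248,320,262);m=(P[:,2]>.049)&(P[:,2]<.062);print('vial cloud s',P[m].mean(0),m.sum())
P,uv=cloud('side',340,230,375,255);m=(P[:,2]>.045)&(P[:,2]<.06);print('bar s',P[m].mean(0),m.sum())
# mill case yaw
P,uv=cloud('top',325,175,390,250);m=(P[:,2]>.04)&(P[:,2]<.056);print('case',cv2.minAreaRect((P[m,:2]*1000).astype(np.float32)))
P,uv=cloud('top',210,180,290,222);m=(P[:,2]>.033)&(P[:,2]<.046);print('rack',cv2.minAreaRect((P[m,:2]*1000).astype(np.float32)))
def st(f,x0,y0,x1,y1):
    im=cv2.imread(f)[y0:y1,x0:x1];lo,hi=np.percentile(im,[2,98]);im=np.clip((im.astype(float)-lo)*255/(hi-lo),0,255).astype(np.uint8);return cv2.resize(im,(400,400),interpolation=cv2.INTER_CUBIC)
cv2.imwrite('pics/ch.png',np.hstack([st('pics/top0.png',340,185,372,217),st('pics/side0.png',307,163,343,199)]))
```

```text
vial top [0.54698821 0.24970172 0.055     ] side [0.54928433 0.25227683 0.055     ]
cap bar [0.44263066 0.15641192 0.0515    ]
[array([0.4616025 , 0.16711295, 0.0515    ]), array([0.4231927 , 0.14461534, 0.0515    ])] 30.35860495339937
top rim pts 265 0.0973
[array([ 0.52139871, -0.10915043]), array([ 0.58694811, -0.04446897])] [ 0.55417341 -0.0768097 ]
side rim pts 101 0.0954
[array([ 0.52338389, -0.11031287]), array([ 0.58710763, -0.04293798])] [ 0.55524576 -0.07662542]
bar cloud [0.44233004 0.15833508 0.04999807] 82 -152.70436750023538 [0.01450019 0.04631725]
disc [0.44323373 0.15874716] [array([0.41673524, 0.13183839]), array([0.46973222, 0.18565592])]
vial cloud [0.54815063 0.25173021 0.0543877 ] 25
vial cloud s [0.54973221 0.25516146 0.05230113] 31
bar s [0.444606   0.16132354 0.04812424] 77
case ((532.6331787109375, -80.02300262451172), (177.9061737060547, 129.1769256591797), 7.414732933044434)
rack ((566.5899047851562, 236.91444396972656), (79.69928741455078, 200.47067260742188), 2.165904998779297)
```

View pics/ch.png

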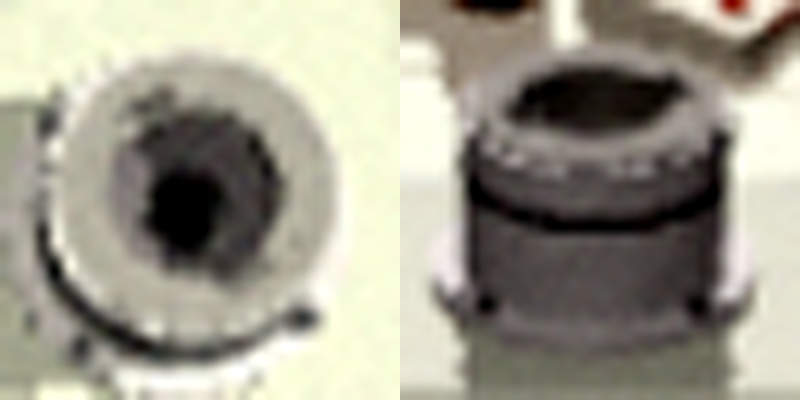

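The slots show in the chuck picture as a notch upper left of the bore (150,105) and another lower right (235,265). That puts the slot line about 25–32° from world x, near the cap bar's own angle. I'll refine that angle and work out the first moves.

```bash
cat >> h.py <<'E'
def inc(P,dpsi=0):
    s=bot.sense();r=R.from_rotvec(s['eef_rot']);y=r.apply([0,1,0])
    print('t',round(float(s['time_s']),2),'tcp',np.round(s['tcp_pos'],4),'psi',round(np.degrees(np.arctan2(y[1],y[0])),1),'F',np.round(s['ft_force'],1),'gap',round(float(s['finger_gap']),4),'q6',np.round(s['qpos'][5],2))
    for p in np.atleast_2d(P): print(p,'->',np.round(r.inv().apply(p-s['tcp_pos']),4))
E
python3 - <<'E'
from h import *
im=cv2.cvtColor(cv2.imread('pics/top0.png'),cv2.COLOR_BGR2GRAY).astype(np.float32)
ims=cv2.cvtColor(cv2.imread('pics/side0.png'),cv2.COLOR_BGR2GRAY).astype(np.float32)
a=np.arange(-40,70,5)
for n,I,C in(('top',im,(.5542,-.0768)),('side',ims,(.5552,-.0766))):
  for off in(0,180):
    t=np.radians(a+off);row=0
    for r_ in(.0205,.022,.0235):
        q=proj(n,np.stack([C[0]+r_*np.cos(t),C[1]+r_*np.sin(t),t*0+.098],1)).astype(np.float32)
        row=row+cv2.remap(I,q[None,:,0],q[None,:,1],cv2.INTER_LINEAR)[0]
    print(n,off,dict(zip(a.tolist(),np.round(row/3).astype(int).tolist())))
inc([[.548,.252,.12],[.548,.252,.0455]])
E
```

```text
top 0 {-40: 84, -35: 87, -30: 81, -25: 81, -20: 86, -15: 87, -10: 86, -5: 90, 0: 90, 5: 84, 10: 70, 15: 69, 20: 68, 25: 67, 30: 74, 35: 86, 40: 93, 45: 97, 50: 98, 55: 99, 60: 100, 65: 99}
top 180 {-40: 104, -35: 104, -30: 104, -25: 104, -20: 104, -15: 102, -10: 102, -5: 103, 0: 104, 5: 104, 10: 102, 15: 94, 20: 84, 25: 78, 30: 77, 35: 78, 40: 78, 45: 77, 50: 83, 55: 91, 60: 97, 65: 96}
side 0 {-40: 150, -35: 149, -30: 147, -25: 145, -20: 144, -15: 145, -10: 145, -5: 144, 0: 143, 5: 139, 10: 132, 15: 123, 20: 117, 25: 113, 30: 110, 35: 111, 40: 119, 45: 127, 50: 134, 55: 137, 60: 139, 65: 141}
side 180 {-40: 159, -35: 161, -30: 161, -25: 162, -20: 163, -15: 162, -10: 161, -5: 160, 0: 156, 5: 149, 10: 142, 15: 136, 20: 136, 25: 134, 30: 129, 35: 128, 40: 130, 45: 135, 50: 143, 55: 151, 60: 156, 65: 159}
t 0.1 tcp [0.2215 0.5301 0.2305] psi 67.3 F [ 0.   0.1 -0.1] gap 0.0852 q6 -0.12
[0.548 0.252 0.12 ] -> [-0.4085 -0.1305  0.1107]
[0.548  0.252  0.0455] -> [-0.4086 -0.1304  0.1852]
```

Call:
{"fn": "drive_tool", "kwargs": {"increments": [[-0.05,-0.016,0,0,0,0],[-0.1,-0.032,0,0,0,0],[-0.15,-0.048,0,0,0,0],[-0.2,-0.064,0,0,0,0],[-0.25,-0.08,0,0,0,0],[-0.3,-0.096,0.02,0,0,0],[-0.35,-0.112,0.06,0,0,0],[-0.4085,-0.1305,0.1107,0,0,0],[-0.4085,-0.1305,0.1107,0,0,0],[-0.4085,-0.1305,0.1107,0,0,0],[-0.4085,-0.1305,0.1107,0,0,0]], "grip": 0.04}}

```text
time_s: 1.48
tcp_pos: [0.5479, 0.254, 0.1218]
eef_rot: [0.616, 3.08, 0.002]
ft_force: [-0.9, 0.7, -0.0]
finger_gap: 0.0399
finger_force: 0.0
```

Run:
```python
from h import *
o=[]
for n in('top','side'):
    p,d=bot.read_camera(n);cv2.imwrite(f'pics/{n}1.png',p[:,:,::-1])
crop('pics/top1.png','pics/x.png',215,170,285,230,6)
a=crop('pics/side1.png','pics/y.png',275,190,365,280,6)
cv2.imwrite('pics/a1.png',a)
inc([[.548,.252,.07],[.548,.252,.0455]])
```

```text
t 1.57 tcp [0.548  0.2541 0.1223] psi 67.4 F [-0.3 -0.1 -0.6] gap 0.04 q6 -0.86
[0.548 0.252 0.07 ] -> [-0.0007 -0.0021  0.0523]
[0.548  0.252  0.0455] -> [-0.0007 -0.0021  0.0768]
```

View pics/a1.png

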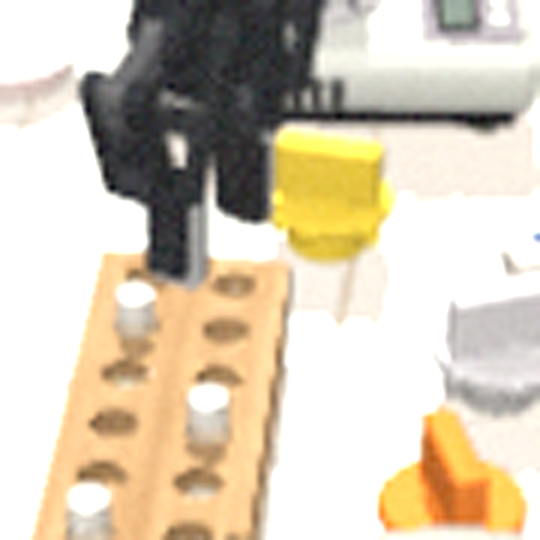

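The fingers hover open above the rack; the target lid is at (208,400) in the crop, with empty holes on both sides of it. I'll descend and check height before gripping.

Call:
{"fn": "drive_tool", "kwargs": {"increments": [[-0.0007,-0.002,0.03,0,0,0],[-0.0007,-0.002,0.06,0,0,0],[-0.0007,-0.002,0.0765,0,0,0],[-0.0007,-0.002,0.0765,0,0,0],[-0.0007,-0.002,0.0765,0,0,0]]}}

```text
time_s: 2.2
tcp_pos: [0.549, 0.2512, 0.0453]
eef_rot: [0.617, 3.078, 0.002]
ft_force: [0.6, 0.7, -0.2]
finger_gap: 0.0401
finger_force: 0.0
```

Call:
{"fn": "drive_tool", "kwargs": {"increments": [[-0.0005,0,0,0,0,0],[-0.0005,0,0,0,0,0],[-0.0005,0,0,0,0,0],[-0.0005,0,0,0,0,0],[-0.0005,0,0,0,0,0],[-0.0005,0,0,0,0,0]], "grip": 0.01}}

```text
time_s: 2.95
tcp_pos: [0.5497, 0.2507, 0.0454]
eef_rot: [0.617, 3.078, 0.002]
ft_force: [-0.2, 0.1, 6.6]
finger_gap: 0.0135
finger_force: 58.6
```

Call:
{"fn": "drive_tool", "kwargs": {"increments": [[0,0,-0.02,0,0,0],[0,0,-0.06,0,0,0],[0,0,-0.1,0,0,0],[0,0,-0.12,0,0,0],[0,0,-0.12,0,0,0],[0,0,-0.12,0,0,0]]}}

```text
time_s: 3.7
tcp_pos: [0.5478, 0.25, 0.1629]
eef_rot: [-0.617, -3.078, 0.002]
ft_force: [0.4, 0.9, -0.8]
finger_gap: 0.0133
finger_force: 58.6
```

Run:
```python
from h import *
p,d=bot.read_camera('side');cv2.imwrite('pics/side2.png',p[:,:,::-1])
crop('pics/side2.png','pics/a2.png',270,160,360,260,6)
inc([[.5545,-.0768,.165],[.5545,-.0768,.14]])
s=bot.sense();print(proj('side',[s['tcp_pos'],s['tcp_pos']+[0,0,.0095],s['tcp_pos']-[0,0,.0375]])-[270,160])
```

```text
t 3.75 tcp [0.5477 0.25   0.1625] psi 67.3 F [-0.6 -0.3 -0.5] gap 0.0136 q6 -0.86
[ 0.5545 -0.0768  0.165 ] -> [-0.1323 -0.2989 -0.0022]
[ 0.5545 -0.0768  0.14  ] -> [-0.1324 -0.2989  0.0228]
[[40.59177489 54.24848533]
 [40.58509828 50.46022159]
 [40.61755383 68.87529449]]
```

View pics/a2.png

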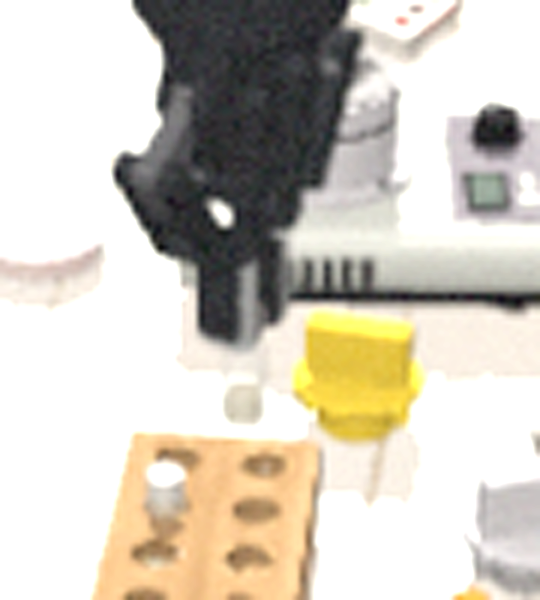

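The side view shows the vial held upright under the fingertips. Its filled bottom is at crop (243,403), within about 1 mm of the projected grasp. Carrying it to the chamber.

Call:
{"fn": "drive_tool", "kwargs": {"increments": [[-0.013,-0.03,-0.002,0,0,0],[-0.035,-0.08,-0.002,0,0,0],[-0.057,-0.13,-0.002,0,0,0],[-0.079,-0.18,-0.002,0,0,0],[-0.102,-0.23,-0.002,0,0,0],[-0.12,-0.27,-0.002,0,0,0],[-0.1325,-0.299,-0.002,0,0,0],[-0.1325,-0.299,-0.002,0,0,0],[-0.1325,-0.299,-0.002,0,0,0],[-0.1325,-0.299,-0.002,0,0,0]]}}

```text
time_s: 5.0
tcp_pos: [0.5553, -0.0754, 0.1656]
eef_rot: [-0.615, -3.08, -0.001]
ft_force: [-0.0, 0.7, -0.4]
finger_gap: 0.0136
finger_force: 58.7
```

Run:
```python
from h import *
inc([[.5545,-.0768,.145],[.5545,-.0768,.1]])
```

```text
t 5.0 tcp [ 0.5553 -0.0754  0.1656] psi 67.4 F [-0.   0.7 -0.4] gap 0.0136 q6 -1.44
[ 0.5545 -0.0768  0.145 ] -> [ 0.0002 -0.0017  0.0206]
[ 0.5545 -0.0768  0.1   ] -> [ 0.0001 -0.0017  0.0656]
```

Call:
{"fn": "drive_tool", "kwargs": {"increments": [[0.0,-0.0017,0.015,0,0,0],[0,-0.0017,0.03,0,0,0],[0,-0.0017,0.044,0,0,0],[0,-0.0017,0.047,0,0,0],[0,-0.0017,0.047,0,0,0],[0,-0.0017,0.047,0,0,0]]}}

```text
time_s: 5.75
tcp_pos: [0.5555, -0.0783, 0.1195]
eef_rot: [0.618, 3.079, -0.0]
ft_force: [-0.2, -0.2, -0.4]
finger_gap: 0.0136
finger_force: 58.7
```

Call:
{"fn": "drive_tool", "kwargs": {"increments": [[0,0,0.003,0,0,0],[0,0,0.006,0,0,0],[0,0,0.008,0,0,0],[0,0,0.008,0,0,0]]}}

```text
time_s: 6.25
tcp_pos: [0.5549, -0.0782, 0.1109]
eef_rot: [-0.618, -3.08, -0.0]
ft_force: [-0.3, -1.0, 0.7]
finger_gap: 0.0133
finger_force: 58.6
```

Call:
{"fn": "drive_tool", "kwargs": {"increments": [[0.0003,0.0006,0.003,0,0,0],[0.0003,0.0006,0.006,0,0,0],[0.0003,0.0006,0.0085,0,0,0],[0.0003,0.0006,0.0085,0,0,0],[0.0003,0.0006,0.0085,0,0,0]]}}

```text
time_s: 6.88
tcp_pos: [0.5548, -0.0776, 0.1024]
eef_rot: [-0.617, -3.08, 0.0]
ft_force: [0.0, -1.6, -1.1]
finger_gap: 0.0136
finger_force: 58.6
```

Call:
{"fn": "drive_tool", "kwargs": {"increments": [[0.0,-0.0003,0.0015,0,0,0],[0.0,-0.0003,0.003,0,0,0],[0,-0.0003,0.003,0,0,0],[0,-0.0003,0.003,0,0,0]]}}

```text
time_s: 7.38
tcp_pos: [0.5548, -0.0778, 0.0996]
eef_rot: [0.618, 3.08, 0.0]
ft_force: [1.2, -1.1, 0.1]
finger_gap: 0.0134
finger_force: 58.6
```

Call:
{"fn": "drive_tool", "kwargs": {"increments": [[0,0,0,0,0,0],[0,0,0,0,0,0],[0,0,0,0,0,0],[0,0,-0.01,0,0,0],[0,0,-0.04,0,0,0],[0,0,-0.08,0,0,0],[0,0,-0.08,0,0,0]], "grip": 0.04}}

```text
time_s: 8.25
tcp_pos: [0.5573, -0.0784, 0.1837]
eef_rot: [0.616, 3.072, -0.001]
ft_force: [-0.2, -0.5, 0.1]
finger_gap: 0.04
finger_force: 0.0
```

Call:
{"fn": "drive_tool", "kwargs": {"increments": [[0,0.05,-0.01,0,0,0],[0,0.11,-0.01,0,0,0],[0,0.16,-0.01,0,0,0],[0,0.16,-0.01,0,0,0]]}}

```text
time_s: 8.75
tcp_pos: [0.617, 0.0732, 0.1886]
eef_rot: [-0.611, -3.081, -0.002]
ft_force: [-0.2, -0.6, 0.1]
finger_gap: 0.0397
finger_force: 0.0
```

Run:
```python
from h import *
inc([[.4427,.1585,.15],[.4427,.1585,.031]])
for n in('top','side'):
    p,d=bot.read_camera(n);cv2.imwrite(f'pics/{n}3.png',p[:,:,::-1]);np.save(f'pics/{n}3.npy',d)
a=cv2.resize(crop('pics/top3.png','pics/x.png',325,170,385,230,6),(360,360))
b=crop('pics/side3.png','pics/y.png',295,150,355,210,6)
cv2.imwrite('pics/a3.png',np.hstack([a,b]))
d=np.load('pics/top0.npy')  # bar refinement, before
print(proj('top',[[.5545,-.0768,.108],[.5545,-.0768,.098]])-[325,170])
```

```text
t 8.75 tcp [0.617  0.0732 0.1886] psi 67.6 F [-0.2 -0.6  0.1] gap 0.0397 q6 -1.17
[0.4427 0.1585 0.15  ] -> [0.1936 0.0123 0.0389]
[0.4427 0.1585 0.031 ] -> [0.1935 0.0122 0.1579]
[[29.94343716 29.60005843]
 [29.63096591 30.20639552]]
```

View pics/a3.png

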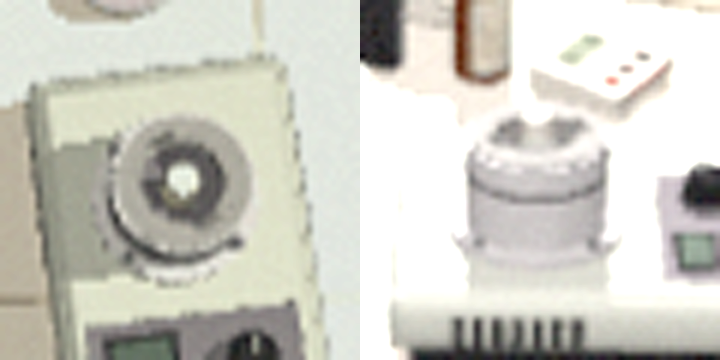

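The vial's lid sits centred in the bore, at (182,181) in the top crop. It stands upright on the plunger, and the gripper is clear. Now the metal cap.

Call:
{"fn": "drive_tool", "kwargs": {"increments": [[0.03,0.002,0.0,0,0,-8],[0.07,0.004,0.0,0,0,-17],[0.11,0.007,0.0,0,0,-26],[0.15,0.01,0.01,0,0,-35],[0.18,0.012,0.025,0,0,-44],[0.1935,0.0117,0.039,0,0,-50.9],[0.1935,0.0117,0.039,0,0,-50.9],[0.1935,0.0117,0.039,0,0,-50.9],[0.1935,0.0117,0.039,0,0,-50.9]], "grip": 0.05}}

```text
time_s: 9.98
tcp_pos: [0.4438, 0.1547, 0.1512]
eef_rot: [-0.762, 3.046, -0.0]
ft_force: [-0.1, -0.5, -0.4]
finger_gap: 0.05
finger_force: 0.0
```

Run:
```python
from h import *
inc([[.443,.158,.08],[.443,.158,.030]])
```

```text
t 9.97 tcp [0.4438 0.1547 0.1512] psi 118.1 F [-0.1 -0.5 -0.4] gap 0.05 q6 -1.87
[0.443 0.158 0.08 ] -> [-0.0007  0.0033  0.0712]
[0.443 0.158 0.03 ] -> [-0.0006  0.0033  0.1212]
```

Call:
{"fn": "drive_tool", "kwargs": {"increments": [[0,0.0025,0.03,0,0,0],[-0.0006,0.003,0.07,0,0,0],[-0.0006,0.003,0.1,0,0,0],[-0.0006,0.003,0.12,0,0,0],[-0.0006,0.003,0.121,0,0,0],[-0.0006,0.003,0.121,0,0,0]]}}

```text
time_s: 10.72
tcp_pos: [0.4427, 0.1582, 0.0302]
eef_rot: [-0.765, 3.046, -0.0]
ft_force: [1.1, 0.4, 0.4]
finger_gap: 0.0499
finger_force: 0.0
```

Call:
{"fn": "drive_tool", "kwargs": {"increments": [[0,0,0,0,0,0],[0,0,0,0,0,0],[0,0,0,0,0,0],[0,0,0,0,0,0],[0,0,0,0,0,0],[0,0,0,0,0,0]], "grip": 0.005}}

```text
time_s: 11.48
tcp_pos: [0.4423, 0.1583, 0.0304]
eef_rot: [-0.766, 3.045, -0.0]
ft_force: [-0.8, -0.5, 6.2]
finger_gap: 0.0128
finger_force: 62.1
```

Run:
```python
from h import *
inc([[.443,.158,.08],[.443,.158,.15]])
```

```text
t 11.47 tcp [0.4423 0.1583 0.0304] psi 118.2 F [-0.8 -0.5  6.2] gap 0.0128 q6 -1.87
[0.443 0.158 0.08 ] -> [-0.0006 -0.0006 -0.0496]
[0.443 0.158 0.15 ] -> [-0.0007 -0.0006 -0.1196]
```

Call:
{"fn": "drive_tool", "kwargs": {"increments": [[0,0,-0.02,0,0,0],[0,0,-0.06,0,0,0],[0,0,-0.1,0,0,0],[0,0,-0.13,0,0,0],[0,0,-0.145,0,0,0],[0,0,-0.145,0,0,0]]}}

```text
time_s: 12.22
tcp_pos: [0.442, 0.1583, 0.1754]
eef_rot: [-0.766, 3.045, 0.0]
ft_force: [0.6, 0.7, -0.8]
finger_gap: 0.0129
finger_force: 61.2
```

Run:
```python
from h import *
inc([[.5545,-.0772,.175],[.5545,-.0772,.15]])
```

```text
t 12.22 tcp [0.442  0.1583 0.1754] psi 118.2 F [ 0.6  0.7 -0.8] gap 0.0129 q6 -1.87
[ 0.5545 -0.0772  0.175 ] -> [ 0.0122 -0.2607  0.0005]
[ 0.5545 -0.0772  0.15  ] -> [ 0.0123 -0.2607  0.0255]
```

Call:
{"fn": "drive_tool", "kwargs": {"increments": [[0.001,-0.03,0,0,0,0],[0.004,-0.08,0,0,0,0],[0.006,-0.13,0,0,0,0],[0.008,-0.18,0,0,0,0],[0.011,-0.225,0,0,0,0],[0.0123,-0.2607,0,0,0,0],[0.0123,-0.2607,0,0,0,0],[0.0123,-0.2607,0,0,0,0],[0.0123,-0.2607,0,0,0,0],[0.0123,-0.2607,0,0,0,0]]}}

```text
time_s: 13.48
tcp_pos: [0.5536, -0.0764, 0.1746]
eef_rot: [0.768, -3.046, -0.001]
ft_force: [0.8, 0.7, -2.1]
finger_gap: 0.0125
finger_force: 61.1
```

Run:
```python
from h import *
inc([[.5545,-.0772,.14],[.5545,-.0772,.13]])
p,d=bot.read_camera('side');cv2.imwrite('pics/side4.png',p[:,:,::-1])
crop('pics/side4.png','pics/a4.png',275,110,365,210,6)
s=bot.sense();t=s['tcp_pos'];z=t[2]-.0304;t0=np.radians(28.2);b=np.array([np.cos(t0),np.sin(t0),0])
Q=[[t[0],t[1],z+.0255],t*[1,1,0]+[0,0,z+.0255]+.028*b,t*[1,1,0]+[0,0,z+.0255]-.028*b,[t[0],t[1],z]]
# silhouette of disc: image columns extent
a=np.linspace(0,6.28,200);c=proj('side',np.stack([t[0]+.028*np.cos(a),t[1]+.028*np.sin(a),0*a+z+.0175],1))
print('disc cols pred',(c[:,0].min()-275)*6,(c[:,0].max()-275)*6,'rows',(c[:,1].max()-110)*6)
c=proj('side',np.stack([.5545+.0335*np.cos(a),-.0772+.0335*np.sin(a),0*a+.09],1))
print('sleeve cols pred',(c[:,0].min()-275)*6,(c[:,0].max()-275)*6)
```

```text
t 13.47 tcp [ 0.5536 -0.0764  0.1746] psi 118.3 F [ 0.8  0.7 -2.1] gap 0.0125 q6 -2.33
[ 0.5545 -0.0772  0.14  ] -> [-0.0004 -0.0012  0.0346]
[ 0.5545 -0.0772  0.13  ] -> [-0.0004 -0.0012  0.0446]
disc cols pred 240.65378451160757 365.6470830647512 rows 268.7366720593399
sleeve cols pred 226.77896580840104 372.3302986038002
```

View pics/a4.png

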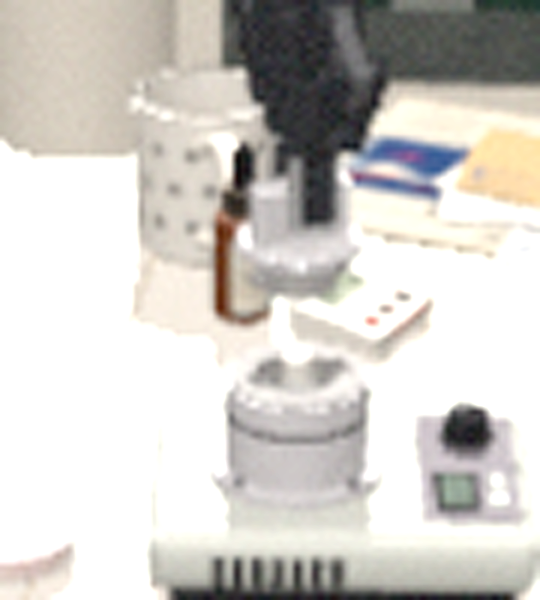

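The cap hangs level over the sleeve: disc centre at about (298,265) in the crop, sleeve centre at about (298,385), so they are aligned. Lowering gently.

Call:
{"fn": "drive_tool", "kwargs": {"increments": [[0.0005,-0.0009,0.015,0,0,0],[0.0005,-0.0009,0.03,0,0,0],[0.0005,-0.0009,0.042,0,0,0],[0.0005,-0.0009,0.0435,0,0,0],[0.0005,-0.0009,0.0435,0,0,0],[0.0005,-0.0009,0.0435,0,0,0]]}}

```text
time_s: 14.28
tcp_pos: [0.5545, -0.0785, 0.1316]
eef_rot: [-0.766, 3.046, -0.001]
ft_force: [0.2, -0.0, -1.2]
finger_gap: 0.0127
finger_force: 61.1
```

Call:
{"fn": "drive_tool", "kwargs": {"increments": [[0,0,0.001,0,0,0],[0,0,0.002,0,0,0],[0,0,0.003,0,0,0],[0,0,0.004,0,0,0],[0,0,0.004,0,0,0]]}}

```text
time_s: 14.9
tcp_pos: [0.5539, -0.0783, 0.127]
eef_rot: [0.766, -3.047, -0.0]
ft_force: [-0.6, 0.1, -1.5]
finger_gap: 0.013
finger_force: 61.1
```

Call:
{"fn": "drive_tool", "kwargs": {"increments": [[0,0,0.001,0,0,0],[0,0,0.002,0,0,0],[0,0,0.003,0,0,0],[0,0,0.003,0,0,0]]}}

```text
time_s: 15.4
tcp_pos: [0.5541, -0.0786, 0.1241]
eef_rot: [-0.766, 3.047, -0.0]
ft_force: [-0.0, -0.6, -0.6]
finger_gap: 0.0126
finger_force: 61.2
```

Run:
```python
from h import *
inc([[.5545,-.0772,.14]]);print(bot.sense()['wrist_torque'])
```

```text
t 15.4 tcp [ 0.5541 -0.0786  0.1241] psi 118.2 F [-0.  -0.6 -0.6] gap 0.0126 q6 -2.33
[ 0.5545 -0.0772  0.14  ] -> [-0.001   0.001  -0.0159]
[-0.22369267  0.02487684 -0.00170111]
```

Call:
{"fn": "drive_tool", "kwargs": {"increments": [[0,0,0.0007,0,0,0],[0,0,0.0014,0,0,0],[0,0,0.002,0,0,0],[0,0,0.002,0,0,0]]}}

```text
time_s: 15.9
tcp_pos: [0.5542, -0.0787, 0.1221]
eef_rot: [-0.766, 3.046, -0.001]
ft_force: [0.8, -1.4, -0.5]
finger_gap: 0.0128
finger_force: 61.2
```

No force at about 2 mm below the lip, so the lugs look to be in the slots. Continuing to the vial contact.

Call:
{"fn": "drive_tool", "kwargs": {"increments": [[0,0,0.001,0,0,0],[0,0,0.002,0,0,0],[0,0,0.003,0,0,0],[0,0,0.003,0,0,0],[0,0,0.003,0,0,0]]}}

```text
time_s: 16.52
tcp_pos: [0.5543, -0.0787, 0.1198]
eef_rot: [-0.766, 3.046, -0.001]
ft_force: [0.2, -2.5, 5.6]
finger_gap: 0.0128
finger_force: 62.1
```

Call:
{"fn": "drive_tool", "kwargs": {"increments": [[0,0,0.001,0,0,0],[0,0,0.002,0,0,0],[0,0,0.003,0,0,0],[0,0,0.004,0,0,0],[0,0,0.004,0,0,0]]}}

```text
time_s: 17.15
tcp_pos: [0.5543, -0.0786, 0.1161]
eef_rot: [-0.766, 3.046, -0.001]
ft_force: [-1.2, -2.3, 6.7]
finger_gap: 0.0124
finger_force: 62.4
```

Call:
{"fn": "drive_tool", "kwargs": {"increments": [[0,0,0.001,0,0,0],[0,0,0.002,0,0,0],[0,0,0.0025,0,0,0],[0,0,0.0025,0,0,0]]}}

```text
time_s: 17.65
tcp_pos: [0.5543, -0.0786, 0.114]
eef_rot: [-0.766, 3.046, -0.001]
ft_force: [-1.6, -1.8, 9.7]
finger_gap: 0.0125
finger_force: 62.7
```

Call:
{"fn": "drive_tool", "kwargs": {"increments": [[0,0,0.0005,0,0,0],[0,0,0.001,0,0,0],[0,0,0.0015,0,0,0],[0,0,0.0015,0,0,0]]}}

```text
time_s: 18.15
tcp_pos: [0.5543, -0.0786, 0.1127]
eef_rot: [-0.766, 3.046, -0.001]
ft_force: [-2.4, -2.8, 10.6]
finger_gap: 0.0124
finger_force: 62.8
```

Run:
```python
from h import *
inc([[.5545,-.0772,.1125]]);print(bot.sense()['wrist_torque'])
```

```text
t 18.15 tcp [ 0.5543 -0.0786  0.1127] psi 118.2 F [-2.4 -2.8 10.6] gap 0.0124 q6 -2.33
[ 0.5545 -0.0772  0.1125] -> [-0.0009  0.0011  0.0002]
[-0.39534212  0.43376387 -0.06865964]
```

Call:
{"fn": "drive_tool", "kwargs": {"increments": [[0,0,0,0,0,4],[0,0,0,0,0,8],[0,0,0,0,0,12],[0,0,0,0,0,15],[0,0,0,0,0,15]]}}

```text
time_s: 18.77
tcp_pos: [0.5544, -0.0781, 0.1124]
eef_rot: [-0.361, 3.119, 0.0]
ft_force: [-2.0, -0.8, 9.8]
finger_gap: 0.0131
finger_force: 62.6
```

Run:
```python
from h import *
inc([[.5545,-.0772,.1125]]);print(bot.sense()['wrist_torque'])
```

```text
t 18.77 tcp [ 0.5544 -0.0781  0.1124] psi 103.2 F [-2.  -0.8  9.8] gap 0.0131 q6 -2.07
[ 0.5545 -0.0772  0.1125] -> [-0.0003  0.0009 -0.0001]
[-0.22820568  0.22054916 -0.04812321]
```

Turning freely. Continuing to 52° in all.

Call:
{"fn": "drive_tool", "kwargs": {"increments": [[0,0,0,0,0,4],[0,0,0,0,0,8],[0,0,0,0,0,12],[0,0,0,0,0,16],[0,0,0,0,0,20],[0,0,0,0,0,24],[0,0,0,0,0,28],[0,0,0,0,0,32],[0,0,0,0,0,35],[0,0,0,0,0,35]]}}

```text
time_s: 20.02
tcp_pos: [0.5549, -0.0776, 0.1125]
eef_rot: [0.594, 3.082, 0.003]
ft_force: [-1.2, 0.6, 8.1]
finger_gap: 0.0127
finger_force: 62.6
```

Run:
```python
from h import *
inc([[.5545,-.0772,.1125]]);print(bot.sense()['wrist_torque'])
```

```text
t 20.02 tcp [ 0.5549 -0.0776  0.1125] psi 68.2 F [-1.2  0.6  8.1] gap 0.0127 q6 -1.46
[ 0.5545 -0.0772  0.1125] -> [0.0006 0.0002 0.    ]
[0.05779829 0.08776238 0.08152645]
```

Call:
{"fn": "drive_tool", "kwargs": {"increments": [[0,0,0,0,0,2],[0,0,0,0,0,4],[0,0,0,0,0,6],[0,0,0,0,0,6]]}}

```text
time_s: 20.52
tcp_pos: [0.5549, -0.0778, 0.1125]
eef_rot: [0.754, 3.047, 0.003]
ft_force: [-0.9, 0.2, 8.1]
finger_gap: 0.0126
finger_force: 62.6
```

Run:
```python
from h import *
inc([[.5545,-.0772,.1125]]);print(bot.sense()['wrist_torque'])
```

```text
t 20.52 tcp [ 0.5549 -0.0778  0.1125] psi 62.2 F [-0.9  0.2  8.1] gap 0.0126 q6 -1.35
[ 0.5545 -0.0772  0.1125] -> [0.0006 0.0003 0.    ]
[0.06397168 0.09021521 0.04847371]
```

Call:
{"fn": "drive_tool", "kwargs": {"increments": [[0,0,0,0,0,1.5],[0,0,0,0,0,3],[0,0,0,0,0,3]]}}

```text
time_s: 20.9
tcp_pos: [0.5546, -0.078, 0.1125]
eef_rot: [0.832, 3.027, 0.001]
ft_force: [-0.4, -0.9, 9.6]
finger_gap: 0.0125
finger_force: 62.6
```

Run:
```python
from h import *
inc([[.5545,-.0772,.1125]]);print(bot.sense()['wrist_torque'])
```

```text
t 20.9 tcp [ 0.5546 -0.078   0.1125] psi 59.3 F [-0.4 -0.9  9.6] gap 0.0125 q6 -1.3
[ 0.5545 -0.0772  0.1125] -> [0.0005 0.0006 0.    ]
[-0.02661439  0.18135401  0.25608689]
```

The torque rose to 0.26 N m, so that's the stop. Backing off 4° and letting the spring lift the cap into the detents.

Call:
{"fn": "drive_tool", "kwargs": {"increments": [[0,0,0,0,0,-2],[0,0,0,0,0,-4],[0,0,0,0,0,-4],[0,0,-0.001,0,0,-4],[0,0,-0.002,0,0,-4],[0,0,-0.003,0,0,-4],[0,0,-0.004,0,0,-4],[0,0,-0.004,0,0,-4]]}}

```text
time_s: 21.9
tcp_pos: [0.5548, -0.0778, 0.1161]
eef_rot: [0.728, 3.054, 0.002]
ft_force: [0.1, -1.2, 6.3]
finger_gap: 0.0127
finger_force: 62.4
```

Run:
```python
from h import *
inc([[.5545,-.0772,.1125]]);print(bot.sense()['wrist_torque'])
```

```text
t 21.9 tcp [ 0.5548 -0.0778  0.1161] psi 63.2 F [ 0.1 -1.2  6.3] gap 0.0127 q6 -1.37
[ 0.5545 -0.0772  0.1125] -> [0.0006 0.0003 0.0036]
[-0.04300387  0.00041254  0.00609527]
```

The cap is at 8.3 mm depth. The plain lip would stop it at 10 mm, so it is in the detents. Easing up a little, then releasing.

Call:
{"fn": "drive_tool", "kwargs": {"increments": [[0,0,-0.0005,0,0,0],[0,0,-0.001,0,0,0],[0,0,-0.001,0,0,0]]}}

```text
time_s: 22.28
tcp_pos: [0.5546, -0.0779, 0.1164]
eef_rot: [0.728, 3.055, 0.002]
ft_force: [1.2, 0.2, 4.2]
finger_gap: 0.0127
finger_force: 62.0
```

Call:
{"fn": "drive_tool", "kwargs": {"increments": [[0,0,0,0,0,0],[0,0,0,0,0,0],[0,0,0,0,0,0],[0,0,0,0,0,0],[0,0,-0.02,0,0,0],[0,0,-0.06,0,0,0],[0,0,-0.1,0,0,0],[0,0.05,-0.11,0,0,0],[0,0.1,-0.11,0,0,0],[0,0.15,-0.11,0,0,0],[0,0.15,-0.11,0,0,0]], "grip": 0.05}}

```text
time_s: 23.65
tcp_pos: [0.6226, 0.0587, 0.2256]
eef_rot: [-0.721, -3.058, -0.002]
ft_force: [-0.4, 0.2, -1.2]
finger_gap: 0.0502
finger_force: 0.0
```

Run:
```python
from h import *
inc([[.5545,-.0772,.1125]])
for n in('top','side'):
    p,d=bot.read_camera(n);cv2.imwrite(f'pics/{n}5.png',p[:,:,::-1]);np.save(f'pics/{n}5.npy',d)
    c=bot.camera_params(n);K=c['mtx'];b=(335,175,380,222) if n=='top' else(300,140,350,205)
    v,u=np.mgrid[b[1]:b[3],b[0]:b[2]];z=d[b[1]:b[3],b[0]:b[2]]
    P=(R.from_rotvec(c['rotation']).apply(np.stack([(u-K[0,2])/K[0,0]*z,-(v-K[1,2])/K[1,1]*z,-z],-1).reshape(-1,3))+c['position'])
    m=(P[:,2]>.125)&(P[:,2]<.16);q=P[m];print(n,'bar',m.sum(),q.mean(0),np.percentile(q[:,2],[5,50,95]))
    ev,V=np.linalg.eigh(np.cov(q[:,:2].T));print(np.degrees(np.arctan2(V[1,1],V[0,1])))
a=crop('pics/top5.png','pics/x.png',325,165,385,225,6)
b=crop('pics/side5.png','pics/y.png',295,140,355,200,6)
cv2.imwrite('pics/a5.png',np.hstack([a,b]))
```

```text
t 23.65 tcp [0.6226 0.0587 0.2256] psi 63.5 F [-0.4  0.2 -1.2] gap 0.0502 q6 -1.13
[ 0.5545 -0.0772  0.1125] -> [ 0.0002 -0.1521  0.1129]
top bar 85 [ 0.55392882 -0.07712237  0.13684333] [0.13351937 0.13715887 0.13989675]
152.98874055517712
side bar 83 [ 0.55558293 -0.07342464  0.13154115] [0.12550337 0.13255967 0.13602694]
153.41663474226777
```

View pics/a5.png

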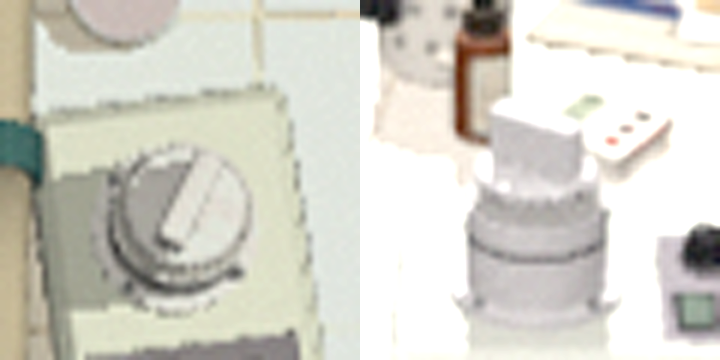

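The cap sits level and centred on the sleeve, bar at (195,200) in the top crop. Its top measures 0.137 m (0.1375 m expected when locked) and the bar has turned about 55° from the slots. Handing in.

```bash
python3 -c "
from bench import bot
print(bot.sign_off())"
```

```text
the job is handed in; nothing more can be done
None
```

The vial stands on the plunger and the cap is locked in its detents and released; the job was handed in after about 24 s of the 72 s, and the sign-off returned no verdict.

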